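# Set a spring cheese press

## Robot

A 6-joint arm with a two-finger parallel gripper is mounted at the origin on a cart in front of the work surface, level with it; the furniture and walls round the work are solid. World frame = base frame: x ahead of the robot, y to its left, z up, the work surface at z = 0. Lengths are in m, angles in rad, forces in N, time in s.
With the tool pointing down it reaches from about 0.35 to 0.975 m from the base axis. Payload 7.1 kg.
Tool frame: the origin (TCP) lies at the very end of the fingers, on their centre line; the grasp point (between the pads) lies 19 mm behind it; z points along the fingers, y is the line along which they close (so a half turn about z gives the same grasp; the last joint's range is limited). The gripper opens to 88 mm and grips with 3 to 60 N. Pads are 20 mm wide; open, the fingers measure 115 mm over their backs; the gripper's body (75 mm by 178 mm) begins 61 mm behind the grasp point.
Start: joints at [-1.198, 0.423, 1.63, -0, 1.089, -0.019], TCP at [0.239, -0.578, 0.223] pointing down, gripper open.
Joint ranges: [-3, 3], [-0.9, 2.11], [0.09, 2.58], [-1.31, 4.45], [0.11, 2.69], [-2.54, 2.54]. Speed limits (rad/s): [2.39, 2.39, 3.01, 3.14, 3.14, 3.14].

## Interface

Orientations are given as a unit quaternion [w, x, y, z].
In Python, from workcell import robot gives the robot as it stands.
- The arm moves only by the tool step_arm, never from a script. Its argument "steps" is a list of rows, each an object of numbers: "dx", "dy", "dz": the shift along the tool's x, y, z in m; "spin": the turn about the tool's z in rad; "grip": the finger opening in m, from 0 to 0.0878. In form: [{"dx": .., "dy": .., "dz": .., "spin": .., "grip": ..}, ...]. A call has exactly 5 rows; each row is the pose to reach, as a shift and turn from the pose commanded when the call began, along the tool's axes at that moment; what a row does not reach only later rows make up. A row lasts 1/12 s, in which the tool goes at most 41.7 mm and 7.16 degrees, less where a joint would pass 70% of its speed; a pose out of reach is approached as far as the arm can. A call with a gripper value outside its range is refused whole. The fingers move at their own pace and stop on an object; "newtons" is the grip in N (left out, the last holds). Time passes only in rows, so rows that repeat a pose let the fingers close, or fill a call up. It gives the time, the measured TCP pose, the force, the opening and the grip force at its end, in the units of the state.
- robot.get_state(): the state, without advancing time (a new reading comes with each control period).
- robot.grab_frame(name): name is "scene" or "top" or "wrist"; returns a dict with "img" (480x640x3 uint8, red, green, blue), "camera_matrix" (3x3 intrinsics, pixels), "T" (4x4, takes a point from camera to world coordinates); the wrist camera has in their place "T_tool_cam" (4x4, takes a point from camera to tool coordinates, whose origin is the TCP and whose axes are the flange's). Camera axes: x right, y down, z forward; pixel columns grow to the right and rows downward; lengths in m; the calibration is good to about 2 mm. A picture is of the moment at which its call begins: read the wrist's pose just before it. There is no depth.
- robot.job_done(): hands the job in; it is judged then, once.
The state is a dict: "t": time; "q": joint angles; "qvel": joint speeds; "effort": joint torques, N m; "tcp_pos": TCP position; "tcp_rot": TCP orientation; "contact_force": force on the tool from outside, world axes, zero at the start; "wrist_torque": the same for the moment, N m; "opening": finger opening in m; "grip_force": force on a finger pad.
Only numpy, scipy, OpenCV 4.12 (cv2) and the standard library are available. Lean on these libraries where they do the work, as an engineer would, in place of code of your own. Each camera call takes 0.05 s, during which the arm holds its last target. There are 200 camera calls.

## Task

The cheese in the mould is ready for pressing. Push the drip tray, with the mould standing on it, fully home under the press, then wind the hand wheel clockwise until the plate bears on the mould and the spring is set firm: the lower rim of the spring cup must stand on the dark band of the sleeve, not short of it and not wound past it. Keep the mould upright on its tray, leave the other things on the worktop where they are, and let go of the press.

Things in the scene. Friction and masses are not known exactly. Their poses are not given: they have to be found in the camera images.
- press: Cheese press, fixed, 215 x 225 mm: wooden base, two steel columns (18 mm thick, at y +-92 mm), a steel cross bar between them (42 mm wide, z 180 to 204 mm) and a hand wheel on top. Origin on the worktop under the spindle axis. The tray goes in from its -x side along +x. Base top z 22 mm, x -130 to 85 mm; wooden guides (inner faces y +-65 mm, to z 34 mm) lead to a stop bar at the back.
- press_axis (a point): Point on the spindle axis of the press at the level of the tray's floor (27 mm above the worktop): where the middle of the mould's underside stands when the tray is home.
- wheel_center (a point): Centre of the hand wheel, 236 mm above the worktop; the wheel stays at this height, the point does not turn. Wheel level, 164 mm across: rim a 14 mm round bar at 75 mm radius, three 12 mm spokes, hub 32 mm across, so the windows are clear from 16 to 68 mm radius. Threaded spindle sticks up through the hub to 275 mm and sinks as it is wound. Cross bar 26 mm below the spokes.
- press_wheel (a joint): Angle of the hand wheel, rad; grows clockwise seen from above and lowers spindle and plate 2 mm per rad. Starts at 0 to 3. At angle q the spokes point along -q, -q+2.094 and -q-2.094, counterclockwise from the press's +x. Stiff at all times (0.28 N m: 6 N at 45 mm radius), growing to 0.48 N m (11 N) when the spring is set; stays where it is left.
- press_plate (a joint): Spring compression, m: 0 while the plate hangs free, then 2 mm per rad of wheel once the plate bears on the mould; 10 N per mm. Cup rim at the dark band's top edge at 0.007, its middle at 0.010, its bottom edge at 0.013; spring solid at 0.018. The plate meets the mould near wheel angle 8.5 and the band's middle is reached about 5 rad later.
- press_spindle: Upright threaded spindle with the round steel spring cup at its foot (41 mm across the lower rim, 28 mm high), and what hangs from it: the sprung round plate, 84 mm across. Moves up and down only. Origin at the top of the cup, 175 mm above the worktop at wheel angle 0.
- cup_rim (a point): Centre of the spring cup's lower rim, which slides down over the plate's sleeve as the spring is compressed; 20 mm of sleeve shows below it when free.
- set_band (a point): Centre, at half height, of the dark band round the sleeve: 6 mm high, 35 mm across, on the bright 34 mm sleeve that stands on the plate; 10 mm below the cup's rim when free, level with it at the middle of the setting.
- drip_tray: Loose steel drip tray, 212 x 124 mm, 0.5 kg, floor 5 mm thick, on the base between the guides, drawn out by 60 to 95 mm towards the press's -x at first. Origin at its underside under the mould's place, axes as the press's: home at 0 in x and y of the press, against the stop bar. Eight nubs 12 mm high keep the mould centred to 3 mm.
- tray_lip (a point): Middle of the outer face of the tray's upright front lip, 152 mm from the tray's origin along its -x, 22 mm above its underside. The lip is 124 mm wide and 34 mm high; its rolled edge tops out 38 mm above the tray's underside (60 mm above the worktop) and 4.5 mm outside the lip. Push it along the press's +x.
- mould: Round white perforated cheese mould, 100 mm across (108 at its collar), 65 mm high, with a wooden follower that stands 10 mm out of it (top at 75 mm); 0.8 kg with its filling. Origin at the centre of its underside. Loose, standing on the tray within the nubs.
- salt_box: Small white salt box, 43 x 43 x 74 mm, a bystander; origin under its middle.
- jam_jar: Jam jar with white lid, 66 mm across, 85 mm high, a bystander; origin under its middle.
- recipe_pad: Ring-bound pad, 148 x 108 x 12 mm, lying flat, a bystander; origin under its middle.
- lemon: Lemon, 71 x 53 x 51 mm, a bystander; origin under its middle.
- mug: Dotted white mug with a handle, 82 x 114 x 91 mm, a bystander; origin under its middle.
- teaspoon: Steel teaspoon, 130 mm long, lying flat, a bystander; origin under its middle.
There are look-alikes about, which are no part of the job. What is meant by the mould is not red, and is the larger of those in its own colour.

How it is judged:
By the outcome, as a careful person would: the job done as asked, in the order asked, and still so for the second after the job is handed in, with the robot touching nothing.
It also fails if it takes over 67 s, if anything falls off the work surface, if the arm or the gripper's body presses on something with over 40 N, if the wrist force passes 120 N, or if a joint passes its speed limit or range.

## Working session

There is one attempt and no reset: what is moved stays moved. The work goes in short steps, Python scripts to look and compute and a tool call to move; the robot and the scene stay as the last step left them, time stands still between calls to the robot, and variables do not carry over. Pictures are saved under pics/ and viewed, at most 10 in all, crops included, and the job is handed in when it is done.

Besides the shell and the picture viewer there is one more tool, called after "Request:" by a JSON object that holds its "fn" and its "kwargs". step_arm: Moves the arm, as the interface text tells. Its arguments: {"type":"object","properties":{"steps":{"type":"array"},"newtons":{"type":"number"}},"required":["steps"]}

```bash
mkdir -p pics; ls
python3 - <<'E'
from workcell import robot
import cv2,numpy as np
s=robot.get_state();print({k:np.round(v,3) for k,v in s.items()})
for n in("scene","top"):
    f=robot.grab_frame(n);cv2.imwrite(f"pics/{n}0.png",f["img"][:,:,::-1]);print(n,f["camera_matrix"].tolist(),f["T"].round(4).tolist())
E
```

```text
pics
{'t': np.float64(0.0), 'q': array([-1.198,  0.424,  1.631, -0.   ,  1.089, -0.019]), 'qvel': array([ 0.   , -0.   ,  0.   ,  0.001, -0.   , -0.   ]), 'effort': array([-2.0000e-03, -5.4464e+01, -2.7366e+01,  6.4000e-02,  2.3000e-02,
       -0.0000e+00]), 'tcp_pos': array([ 0.238, -0.577,  0.222]), 'tcp_rot': array([-0.001,  0.981,  0.195, -0.   ]), 'contact_force': array([ 0.67 ,  0.529, -0.076]), 'wrist_torque': array([ 0.024, -0.049, -0.009]), 'grip_force': np.float64(0.0), 'opening': np.float64(0.088)}
scene [[470.53763753155164, 0.0, 321.021309786328], [0.0, 470.53763753155164, 241.45586144303047], [0.0, 0.0, 1.0]] [[-0.4327, -0.6613, 0.6127, -0.2742], [-0.9015, 0.3111, -0.3009, 0.5748], [0.0084, -0.6825, -0.7308, 1.1556], [0.0, 0.0, 0.0, 1.0]]
top [[589.4738659873582, 0.0, 325.85039414605626], [0.0, 589.4738659873582, 244.14289292931514], [0.0, 0.0, 1.0]] [[0.092, -0.7845, 0.6133, -0.4895], [-0.9956, -0.0635, 0.0682, 0.0887], [-0.0145, -0.6169, -0.7869, 1.4895], [0.0, 0.0, 0.0, 1.0]]
```

View pics/scene0.png

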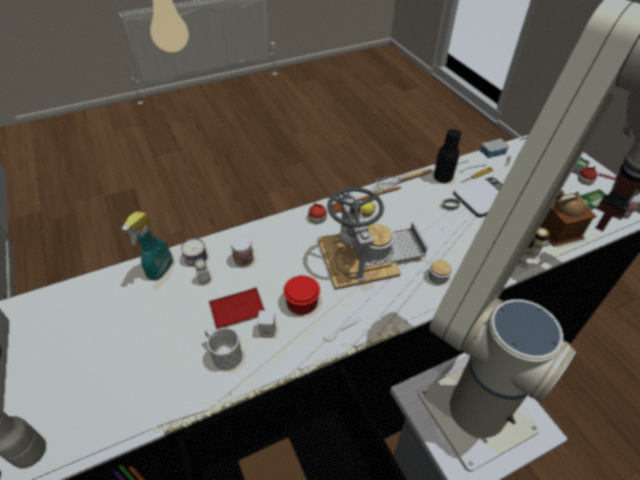

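View pics/top0.png

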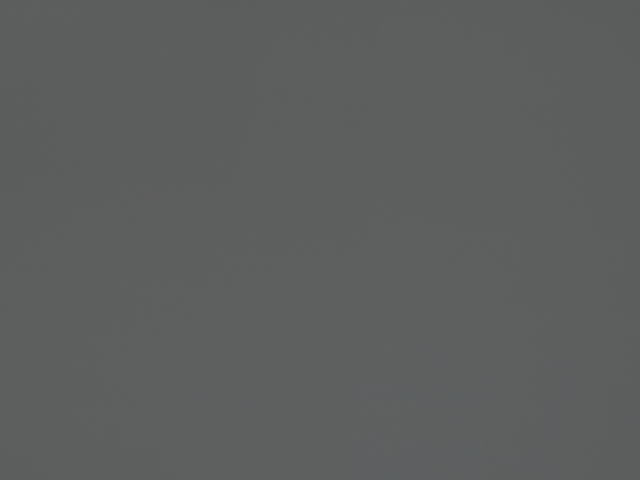

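The scene view shows the press with its wheel at about (356,207), the white mould at (380,237), and the tray drawn out to the right, with its lip at about (420,240). The top camera is blocked and shows only grey.

```bash
cat > h.py <<'E'
from workcell import robot
import cv2,numpy as np
from scipy.spatial.transform import Rotation as R
def ray(K,T,p,z):
    d=T[:3,:3]@np.linalg.solve(K,[p[0],p[1],1.]);o=T[:3,3]
    return o+d*(z-o[2])/d[2]
def proj(K,T,X):
    c=np.linalg.inv(T)@np.append(X,1);c=K@c[:3];return c[:2]/c[2]
def tool():
    s=robot.get_state();T=np.eye(4);w,x,y,z=s["tcp_rot"];T[:3,:3]=R.from_quat([x,y,z,w]).as_matrix();T[:3,3]=s["tcp_pos"];return s,T
def grab(n,name=None):
    s,Tt=tool();f=robot.grab_frame(n);T=f["T"] if n!="wrist" else Tt@f["T_tool_cam"]
    if name: cv2.imwrite(f"pics/{name}.png",f["img"][:,:,::-1])
    np.savez(f"pics/{name}.npz",K=f["camera_matrix"],T=T,img=f["img"])
    return f["img"],f["camera_matrix"],T
E
python3 - <<'E'
from h import *
i,K,T=grab("scene","s1")
cv2.imwrite("pics/s1c.png",cv2.resize(i[170:300,290:450,::-1],None,fx=5,fy=4.6,interpolation=cv2.INTER_CUBIC))
for p,z in [((356,207),.236),((420,240),.04),((380,237),.09)]: print(ray(K,T,p,z).round(3))
f=robot.grab_frame("wrist");print(f["T_tool_cam"].round(4).tolist(),f["camera_matrix"].tolist())
s,Tt=tool();print(Tt.round(3))
E
```

```text
[0.576 0.047 0.236]
[ 0.53  -0.179  0.04 ]
[ 0.558 -0.039  0.09 ]
[[-0.0003, -0.9699, -0.2435, 0.065], [1.0, -0.0004, 0.0005, 0.0009], [-0.0006, -0.2435, 0.9699, -0.1626], [0.0, 0.0, 0.0, 1.0]] [[417.3533545324184, 0.0, 320.8944257464971], [0.0, 417.3533545324184, 233.12298636112962], [0.0, 0.0, 1.0]]
[[ 0.924  0.382 -0.     0.239]
 [ 0.382 -0.924  0.001 -0.577]
 [ 0.    -0.001 -1.     0.222]
 [ 0.     0.     0.     1.   ]]
```

View pics/s1c.png

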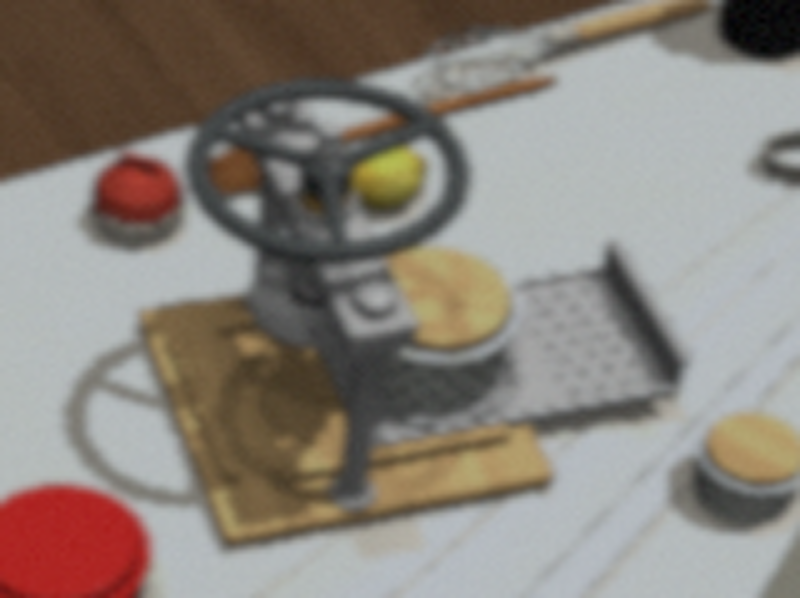

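The crop shows the dark wheel with its ellipse centre near (328,170), and its spokes towards (435,125), (225,130) and (335,235). The base corners are at (145,312), (228,540) and (548,460). The lip's top edge runs from (613,248) to (682,362), and the mould is between the front of the press and the lip.

Run:
```python
from h import *
d=np.load("pics/s1.npz");K,T,i=d["K"],d["T"],d["img"]
c=lambda x,y:(x/5+290-.4,y/4.6+170-.4)
P={n:ray(K,T,c(*p),z) for n,p,z in [("bl",(145,314),.022),("br",(226,530),.022),("fr",(548,460),.022),("lipL",(613,248),.06),("lipR",(682,362),.06),("mtop",(447,298),.102),("hub",(326,165),.236),("sp1",(435,125),.236),("sp2",(225,130),.236),("sp3",(335,235),.236)]}
for n,p in P.items():print(n,p.round(3))
x=P["bl"]+0;
a=lambda v:np.degrees(np.arctan2(v[1],v[0])).round(1)
print("edge fr->br (+x)",a(P["br"]-P["fr"]),np.linalg.norm(P["br"]-P["fr"]),"br->bl (+y)",a(P["bl"]-P["br"]),np.linalg.norm(P["bl"]-P["br"]),"lip R->L",a(P["lipL"]-P["lipR"]))
# wheel ellipse: dark pixels
g=i.astype(int);m=((g.max(2)<110)&(g.max(2)-g.min(2)<30)).astype(np.uint8)
m2=np.zeros_like(m);m2[183:228,325:386]=m[183:228,325:386]
cs,_=cv2.findContours(m2,cv2.RETR_EXTERNAL,cv2.CHAIN_APPROX_NONE)
k=max(cs,key=cv2.contourArea)[:,0].astype(float)
W=np.array([ray(K,T,p,.236) for p in k])
from scipy.optimize import least_squares
r=least_squares(lambda v:np.hypot(W[:,0]-v[0],W[:,1]-v[1])-v[2],[.576,.047,.08],loss="soft_l1",f_scale=.003);print(r.x,len(k))
for n in("sp1","sp2","sp3"):print(n,a(P[n][:2]-r.x[:2]))
```

```text
bl [0.694 0.108 0.022]
br [0.496 0.148 0.022]
fr [ 0.464 -0.061  0.022]
lipL [ 0.589 -0.185  0.06 ]
lipR [ 0.477 -0.163  0.06 ]
mtop [ 0.559 -0.035  0.102]
hub [0.583 0.047 0.236]
sp1 [ 0.589 -0.029  0.236]
sp2 [0.637 0.085 0.236]
sp3 [0.526 0.072 0.236]
edge fr->br (+x) 81.2 0.21176448181646707 br->bl (+y) -11.4 0.2023385518184407 lip R->L -11.0
[0.58294826 0.04829334 0.08296188] 154
sp1 -85.4
sp2 33.7
sp3 157.4
```

```bash
cat >> h.py <<'E'
def plan(X,yaw):
    "shift in tool axes and spin to reach world X with tool x at yaw (deg), tool down"
    s,T=tool();d=T[:3,:3].T@(np.array(X)-T[:3,3]);y0=np.degrees(np.arctan2(T[1,0],T[0,0]))
    print("t",round(float(s["t"]),2),"at",T[:3,3].round(4),"yaw",y0.round(1),"F",s["contact_force"].round(1),"| d",d.round(4),"spin",np.radians(-(yaw-y0)).round(3),"q6",s["q"][5].round(2))
E
python3 - <<'E'
from h import *
plan([.53,-.12,.42],80)
d=np.load("pics/s1.npz");K,T=d["K"],d["T"]
for n,p in dict(smallmould=(440,270),bottle=(445,180),lemon=(368,210),jar=(302,300),spoon=(343,328),ring=(450,204)).items():print(n,ray(K,T,p,.02).round(3))
E
```

```text
t 0.2 at [ 0.2386 -0.5773  0.2222] yaw 22.5 F [-0.2  0.3 -0.3] | d [ 0.444  -0.3116 -0.1975] spin -1.004 q6 -0.02
smallmould [ 0.409 -0.177  0.02 ]
bottle [ 0.765 -0.453  0.02 ]
lemon [ 0.744 -0.108  0.02 ]
jar [0.488 0.261 0.02 ]
spoon [0.35  0.196 0.02 ]
ring [ 0.647 -0.39   0.02 ]
```

Request:
{"fn": "step_arm", "kwargs": {"steps": [{"dz": -0.04,"spin": -0.12},{"dz": -0.08,"spin": -0.24},{"dz": -0.12,"spin": -0.36},{"dz": -0.16,"spin": -0.48},{"dz": -0.2,"spin": -0.6}]}}

```text
validation failed for argument at $.st...
```

```bash
python3 -c "
from h import *
plan([.53,-.12,.42],80)"
```

```text
t 0.2 at [ 0.2386 -0.5773  0.2222] yaw 22.5 F [-0.2  0.3 -0.3] | d [ 0.444  -0.3116 -0.1975] spin -1.004 q6 -0.02
```

Request:
{"fn": "step_arm", "kwargs": {"steps": [{"dx": 0,"dy": 0,"dz": -0.04,"spin": -0.12,"grip": 0.06},{"dx": 0,"dy": 0,"dz": -0.08,"spin": -0.24,"grip": 0.06},{"dx": 0,"dy": 0,"dz": -0.12,"spin": -0.36,"grip": 0.06},{"dx": 0,"dy": 0,"dz": -0.16,"spin": -0.48,"grip": 0.06},{"dx": 0,"dy": 0,"dz": -0.2,"spin": -0.6,"grip": 0.06}]}}

```text
t: 0.62
tcp_pos: [0.2385, -0.5772, 0.4245]
tcp_rot: [-0.0, 0.878, 0.478, 0.0]
contact_force: [0.8, -0.6, 0.2]
opening: 0.0607
grip_force: 0.0
```

```bash
python3 -c "
from h import *
plan([.53,-.12,.42],80)"
```

```text
t 0.62 at [ 0.2385 -0.5772  0.4245] yaw 57.2 F [ 0.8 -0.6  0.2] | d [ 0.5422 -0.003   0.0046] spin -0.399 q6 -0.62
```

Request:
{"fn": "step_arm", "kwargs": {"steps": [{"dx": 0.035,"dy": 0,"dz": 0,"spin": 0,"grip": 0.06},{"dx": 0.075,"dy": 0,"dz": 0,"spin": 0,"grip": 0.06},{"dx": 0.115,"dy": 0,"dz": 0,"spin": 0,"grip": 0.06},{"dx": 0.155,"dy": 0,"dz": 0,"spin": 0,"grip": 0.06},{"dx": 0.195,"dy": 0,"dz": 0,"spin": 0,"grip": 0.06}]}}

```text
t: 1.03
tcp_pos: [0.3458, -0.4127, 0.4226]
tcp_rot: [-0.0, 0.88, 0.476, 0.0]
contact_force: [0.5, 0.3, -0.1]
opening: 0.0597
grip_force: 0.0
```

Request:
{"fn": "step_arm", "kwargs": {"steps": [{"dx": 0.04,"dy": 0,"dz": 0,"spin": 0,"grip": 0.06},{"dx": 0.08,"dy": 0,"dz": 0,"spin": 0,"grip": 0.06},{"dx": 0.12,"dy": 0,"dz": 0,"spin": 0,"grip": 0.06},{"dx": 0.16,"dy": 0,"dz": 0,"spin": 0,"grip": 0.06},{"dx": 0.2,"dy": 0,"dz": 0,"spin": 0,"grip": 0.06}]}}

```text
t: 1.45
tcp_pos: [0.4553, -0.2451, 0.4227]
tcp_rot: [0.0, 0.88, 0.476, 0.0]
contact_force: [0.3, -0.0, 0.3]
opening: 0.0599
grip_force: 0.0
```

Request:
{"fn": "step_arm", "kwargs": {"steps": [{"dx": 0.04,"dy": 0,"dz": 0,"spin": -0.1,"grip": 0.06},{"dx": 0.08,"dy": 0,"dz": 0,"spin": -0.2,"grip": 0.06},{"dx": 0.12,"dy": 0,"dz": 0,"spin": -0.3,"grip": 0.06},{"dx": 0.145,"dy": 0,"dz": 0,"spin": -0.4,"grip": 0.06},{"dx": 0.145,"dy": 0,"dz": 0,"spin": -0.4,"grip": 0.06}]}}

```text
t: 1.87
tcp_pos: [0.536, -0.1219, 0.4222]
tcp_rot: [-0.001, 0.765, 0.645, 0.0]
contact_force: [-1.0, 0.8, -0.6]
opening: 0.0603
grip_force: 0.0
```

```bash
python3 -c "
from h import *
plan([.53,-.12,.42],80);import time
i,K,T=grab('wrist','w1');print(T.round(3))"
```

```text
t 1.87 at [ 0.536  -0.1219  0.4222] yaw 80.3 F [-1.   0.8 -0.6] | d [ 0.0009 -0.0062  0.0022] spin 0.005 q6 -0.08
[[ 0.986 -0.164 -0.042  0.547]
 [-0.169 -0.956 -0.239 -0.058]
 [-0.001  0.242 -0.97   0.585]
 [ 0.     0.     0.     1.   ]]
```

View pics/w1.png

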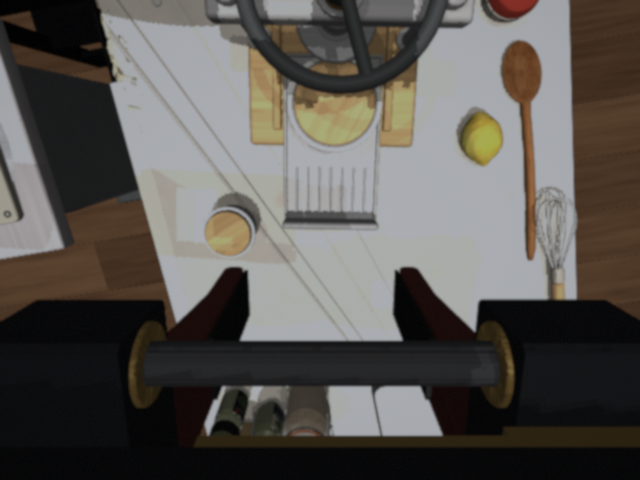

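The wrist view shows the lip from (284,222) to (378,223), the base's front corners near (250,145) and (413,146), the mould's follower at (336,112), the small look-alike at (229,231), and the wheel cut off at the top.

Run:
```python
from h import *
d=np.load("pics/w1.npz");K,T,i=d["K"],d["T"],d["img"]
a=lambda v:np.degrees(np.arctan2(v[1],v[0])).round(1)
g=i.astype(int).sum(2)//3
for u in(295,330,365):print("col",u,g[205:236,u].tolist())
print("row224",g[222,275:292].tolist(),g[222,368:388].tolist())
hsv=cv2.cvtColor(i,cv2.COLOR_RGB2HSV);m=cv2.inRange(hsv,(8,70,60),(28,255,255));
print("base front row141:",[int(x) for x in np.flatnonzero(np.diff((m[130,:460]>0).astype(int)))])
for u in(262,272,395,405):print(u,np.flatnonzero(m[100:200,u]).max()+100)
P={}
for n,p,z in[("lipTopL",(284,222),.06),("lipTopR",(378,223),.06),("bL",(250,145),.022),("bR",(413,146),.022),("mould",(336,112),.102),("small",(229,231),.05),("small0",(236,231),.0)]:
    P[n]=ray(K,T,p,z);print(n,P[n].round(4))
print(a(P["lipTopR"]-P["lipTopL"])+90,a(P["bR"]-P["bL"])+90,np.linalg.norm(P["lipTopR"]-P["lipTopL"]),np.linalg.norm(P["bR"]-P["bL"]))
# height of lip from two views: triangulate lip top ends with scene
s=np.load("pics/s1.npz");c=lambda x,y:(x/5+289.6,y/4.6+169.6)
for n,p,q in(("L",(284,222),(682,362)),("R",(378,223),(613,248))):
    P1=K@np.linalg.inv(T)[:3];P2=s["K"]@np.linalg.inv(s["T"])[:3]
    X=cv2.triangulatePoints(P1,P2,np.array(p,float),np.array(c(*q)));print("tri",n,(X[:3]/X[3]).ravel().round(4))
```

```text
col 295 [152, 153, 153, 152, 149, 139, 118, 92, 78, 78, 78, 76, 66, 55, 48, 47, 55, 76, 100, 124, 142, 145, 139, 139, 152, 163, 168, 170, 170, 171, 171]
col 330 [135, 137, 139, 139, 136, 128, 111, 87, 77, 76, 78, 76, 71, 61, 50, 47, 49, 64, 87, 111, 129, 140, 140, 136, 145, 161, 168, 171, 173, 173, 173]
col 365 [167, 169, 170, 170, 168, 161, 142, 118, 106, 104, 104, 104, 100, 87, 68, 51, 48, 59, 83, 113, 138, 155, 158, 150, 145, 154, 167, 172, 173, 173, 173]
row224 [161, 151, 141, 143, 153, 162, 159, 140, 110, 88, 81, 80, 80, 79, 79, 79, 77] [57, 57, 58, 57, 57, 56, 60, 77, 109, 142, 162, 170, 171, 172, 173, 173, 173, 173, 173, 173]
base front row141: [250, 282, 303, 316, 326, 334, 339, 340, 347, 364, 379, 411]
262 143
272 143
395 145
405 145
lipTopL [ 0.4797 -0.1649  0.06  ]
lipTopR [ 0.5989 -0.1867  0.06  ]
bL [ 0.4505 -0.0628  0.022 ]
bR [ 0.6625 -0.1005  0.022 ]
mould [ 0.566  -0.0432  0.102 ]
small [ 0.4046 -0.1666  0.05  ]
small0 [ 0.4013 -0.1784  0.    ]
79.6 79.9 0.12110217338979265 0.2153270302888484
tri L [ 0.4794 -0.1655  0.0563]
tri R [ 0.599  -0.1913  0.0483]
```

Request:
{"fn": "step_arm", "kwargs": {"steps": [{"dx": -0.03,"dy": 0.003,"dz": 0.02,"spin": 0,"grip": 0.06},{"dx": -0.06,"dy": 0.006,"dz": 0.04,"spin": 0,"grip": 0.06},{"dx": -0.09,"dy": 0.009,"dz": 0.06,"spin": 0,"grip": 0.06},{"dx": -0.101,"dy": 0.012,"dz": 0.09,"spin": 0.008,"grip": 0.06},{"dx": -0.101,"dy": 0.012,"dz": 0.13,"spin": 0.008,"grip": 0.06}]}}

```text
t: 2.33
tcp_pos: [0.5282, -0.2317, 0.2938]
tcp_rot: [0.003, 0.772, 0.636, 0.001]
contact_force: [0.2, -0.7, 0.1]
opening: 0.0602
grip_force: 0.0
```

Request:
{"fn": "step_arm", "kwargs": {"steps": [{"dx": 0,"dy": 0,"dz": 0.04,"spin": 0,"grip": 0.06},{"dx": 0,"dy": 0,"dz": 0.08,"spin": 0,"grip": 0.06},{"dx": 0,"dy": 0,"dz": 0.12,"spin": 0,"grip": 0.06},{"dx": 0,"dy": 0,"dz": 0.16,"spin": 0,"grip": 0.06},{"dx": 0,"dy": 0,"dz": 0.195,"spin": 0,"grip": 0.06}]}}

```text
t: 2.75
tcp_pos: [0.5263, -0.2282, 0.0955]
tcp_rot: [-0.0, 0.771, 0.637, -0.0]
contact_force: [0.5, -0.2, -0.3]
opening: 0.0602
grip_force: 0.0
```

Request:
{"fn": "step_arm", "kwargs": {"steps": [{"dx": 0,"dy": 0,"dz": 0.02,"spin": 0,"grip": 0.06},{"dx": 0,"dy": 0,"dz": 0.04,"spin": 0,"grip": 0.06},{"dx": 0,"dy": 0,"dz": 0.06,"spin": 0,"grip": 0.06},{"dx": 0,"dy": 0,"dz": 0.06,"spin": 0,"grip": 0.06},{"dx": 0,"dy": 0,"dz": 0.06,"spin": 0,"grip": 0.06}]}}

```text
t: 3.17
tcp_pos: [0.5266, -0.2278, 0.0371]
tcp_rot: [-0.001, 0.771, 0.637, -0.001]
contact_force: [0.4, -0.5, 0.5]
opening: 0.0599
grip_force: 0.0
```

Run:
```python
from h import *
plan([.580-.177*.1665,.047-.984*.1665,.035],79.8)
```

```text
t 3.17 at [ 0.5266 -0.2278  0.0371] yaw 79.2 F [ 0.4 -0.5  0.5] | d [0.1135 0.0026 0.0021] spin -0.011 q6 -0.24
```

Request:
{"fn": "step_arm", "kwargs": {"steps": [{"dx": 0.008,"dy": 0.001,"dz": 0,"spin": -0.011,"grip": 0.06},{"dx": 0.016,"dy": 0.001,"dz": 0,"spin": -0.011,"grip": 0.06},{"dx": 0.024,"dy": 0.002,"dz": 0,"spin": -0.011,"grip": 0.06},{"dx": 0.028,"dy": 0.002,"dz": 0,"spin": -0.011,"grip": 0.06},{"dx": 0.032,"dy": 0.002,"dz": 0,"spin": -0.011,"grip": 0.06}]}}

```text
t: 3.58
tcp_pos: [0.5365, -0.1952, 0.0385]
tcp_rot: [0.001, 0.766, 0.643, 0.0]
contact_force: [0.6, 0.0, 0.4]
opening: 0.0598
grip_force: 0.0
```

Request:
{"fn": "step_arm", "kwargs": {"steps": [{"dx": 0.005,"dy": 0,"dz": 0,"spin": 0,"grip": 0.06},{"dx": 0.01,"dy": 0,"dz": 0,"spin": 0,"grip": 0.06},{"dx": 0.015,"dy": 0,"dz": 0,"spin": 0,"grip": 0.06},{"dx": 0.02,"dy": 0,"dz": 0,"spin": 0,"grip": 0.06},{"dx": 0.025,"dy": 0,"dz": 0,"spin": 0,"grip": 0.06}]}}

```text
t: 4.0
tcp_pos: [0.541, -0.1722, 0.0384]
tcp_rot: [0.001, 0.766, 0.642, 0.0]
contact_force: [-1.1, -6.4, 1.4]
opening: 0.0602
grip_force: 3.5
```

Request:
{"fn": "step_arm", "kwargs": {"steps": [{"dx": 0.005,"dy": 0,"dz": 0,"spin": 0,"grip": 0.06},{"dx": 0.01,"dy": 0,"dz": 0,"spin": 0,"grip": 0.06},{"dx": 0.015,"dy": 0,"dz": 0,"spin": 0,"grip": 0.06},{"dx": 0.02,"dy": 0,"dz": 0,"spin": 0,"grip": 0.06},{"dx": 0.025,"dy": 0,"dz": 0,"spin": 0,"grip": 0.06}]}}

```text
t: 4.42
tcp_pos: [0.5454, -0.1476, 0.0384]
tcp_rot: [0.001, 0.766, 0.642, 0.0]
contact_force: [-1.1, -7.5, 2.5]
opening: 0.0598
grip_force: 3.5
```

Run:
```python
from h import *
plan([.580-.177*.1665,.047-.984*.1665,.035],79.8)
```

```text
t 4.42 at [ 0.5454 -0.1476  0.0384] yaw 79.9 F [-1.1 -7.5  2.5] | d [ 0.0312 -0.0003  0.0033] spin 0.003 q6 -0.11
```

Request:
{"fn": "step_arm", "kwargs": {"steps": [{"dx": 0.005,"dy": 0,"dz": 0,"spin": 0,"grip": 0.06},{"dx": 0.01,"dy": 0,"dz": 0,"spin": 0,"grip": 0.06},{"dx": 0.015,"dy": 0,"dz": 0,"spin": 0,"grip": 0.06},{"dx": 0.019,"dy": 0,"dz": 0,"spin": 0,"grip": 0.06},{"dx": 0.023,"dy": 0,"dz": 0,"spin": 0,"grip": 0.06}]}}

```text
t: 4.83
tcp_pos: [0.5493, -0.1249, 0.0383]
tcp_rot: [0.001, 0.766, 0.643, 0.0]
contact_force: [-0.9, -7.5, 3.1]
opening: 0.0602
grip_force: 3.6
```

Request:
{"fn": "step_arm", "kwargs": {"steps": [{"dx": 0.001,"dy": 0,"dz": 0,"spin": 0,"grip": 0.06},{"dx": 0.002,"dy": 0,"dz": 0,"spin": 0,"grip": 0.06},{"dx": 0.003,"dy": 0,"dz": 0,"spin": 0,"grip": 0.06},{"dx": 0.004,"dy": 0,"dz": 0,"spin": 0,"grip": 0.06},{"dx": 0.005,"dy": 0,"dz": 0,"spin": 0,"grip": 0.06}]}}

```text
t: 5.25
tcp_pos: [0.5501, -0.1201, 0.0383]
tcp_rot: [0.001, 0.766, 0.642, -0.0]
contact_force: [-2.0, -6.9, 2.2]
opening: 0.0599
grip_force: 3.6
```

Request:
{"fn": "step_arm", "kwargs": {"steps": [{"dx": 0.001,"dy": 0,"dz": 0,"spin": 0,"grip": 0.06},{"dx": 0.002,"dy": 0,"dz": 0,"spin": 0,"grip": 0.06},{"dx": 0.003,"dy": 0,"dz": 0,"spin": 0,"grip": 0.06},{"dx": 0.003,"dy": 0,"dz": 0,"spin": 0,"grip": 0.06},{"dx": 0.003,"dy": 0,"dz": 0,"spin": 0,"grip": 0.06}]}}

```text
t: 5.67
tcp_pos: [0.5507, -0.117, 0.0383]
tcp_rot: [0.001, 0.766, 0.642, 0.0]
contact_force: [-1.3, -4.7, 3.3]
opening: 0.0595
grip_force: 3.0
```

Request:
{"fn": "step_arm", "kwargs": {"steps": [{"dx": 0.001,"dy": 0,"dz": 0,"spin": 0,"grip": 0.06},{"dx": 0.002,"dy": 0,"dz": 0,"spin": 0,"grip": 0.06},{"dx": 0.003,"dy": 0,"dz": 0,"spin": 0,"grip": 0.06},{"dx": 0.003,"dy": 0,"dz": 0,"spin": 0,"grip": 0.06},{"dx": 0.003,"dy": 0,"dz": 0,"spin": 0,"grip": 0.06}]}}

```text
t: 6.08
tcp_pos: [0.5511, -0.1142, 0.0383]
tcp_rot: [0.001, 0.766, 0.642, -0.0]
contact_force: [-0.9, -6.0, 2.8]
opening: 0.0599
grip_force: 3.4
```

Request:
{"fn": "step_arm", "kwargs": {"steps": [{"dx": 0.001,"dy": 0,"dz": 0,"spin": 0,"grip": 0.06},{"dx": 0.002,"dy": 0,"dz": 0,"spin": 0,"grip": 0.06},{"dx": 0.003,"dy": 0,"dz": 0,"spin": 0,"grip": 0.06},{"dx": 0.003,"dy": 0,"dz": 0,"spin": 0,"grip": 0.06},{"dx": 0.003,"dy": 0,"dz": 0,"spin": 0,"grip": 0.06}]}}

```text
t: 6.5
tcp_pos: [0.5509, -0.1137, 0.0384]
tcp_rot: [0.002, 0.766, 0.643, -0.001]
contact_force: [-6.2, -21.7, 5.3]
opening: 0.0599
grip_force: 11.4
```

Run:
```python
from h import *
plan([.580-.177*.1665,.047-.984*.1665,.035],79.8)
i,K,T=grab("scene","s2")
cv2.imwrite("pics/s2c.png",cv2.resize(i[170:300,290:450,::-1],None,fx=5,fy=4.6,interpolation=cv2.INTER_CUBIC))
```

```text
t 6.5 at [ 0.5509 -0.1137  0.0384] yaw 80.0 F [ -6.2 -21.7   5.3] | d [-0.0031  0.0002  0.0034] spin 0.003 q6 -0.04
```

View pics/s2c.png

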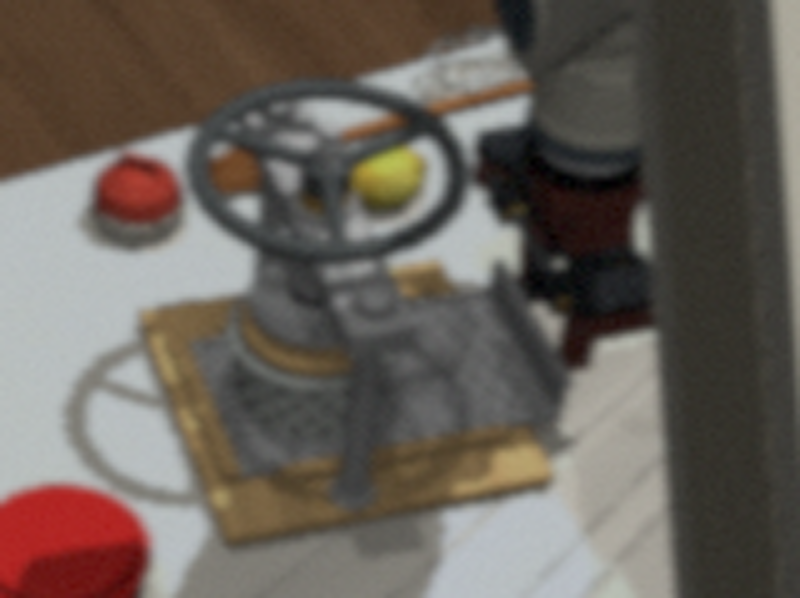

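The tray is against the stop: the force jumped to 22 N, and the lip is now at the edge of the base. The mould stands upright under the plate, and the wheel hasn't turned. I'll back off, rise, and look at the wheel from above.

Request:
{"fn": "step_arm", "kwargs": {"steps": [{"dx": -0.015,"dy": 0,"dz": 0,"spin": 0,"grip": 0.06},{"dx": -0.035,"dy": 0,"dz": 0,"spin": 0,"grip": 0.06},{"dx": -0.06,"dy": 0,"dz": 0,"spin": 0,"grip": 0.06},{"dx": -0.07,"dy": 0,"dz": -0.035,"spin": 0,"grip": 0.0},{"dx": -0.07,"dy": 0,"dz": -0.075,"spin": 0,"grip": 0.0}]}}

```text
t: 6.97
tcp_pos: [0.5363, -0.1803, 0.1109]
tcp_rot: [-0.003, 0.767, 0.641, -0.002]
contact_force: [1.6, -0.4, -0.6]
opening: 0.0499
grip_force: 0.0
```

Request:
{"fn": "step_arm", "kwargs": {"steps": [{"dx": 0,"dy": 0,"dz": -0.04,"spin": 0,"grip": 0.0},{"dx": 0,"dy": 0,"dz": -0.08,"spin": 0,"grip": 0.0},{"dx": 0,"dy": 0,"dz": -0.12,"spin": 0,"grip": 0.0},{"dx": 0,"dy": 0,"dz": -0.16,"spin": 0,"grip": 0.0},{"dx": 0,"dy": 0,"dz": -0.2,"spin": 0,"grip": 0.0}]}}

```text
t: 7.38
tcp_pos: [0.5384, -0.1788, 0.315]
tcp_rot: [0.0, 0.766, 0.642, 0.0]
contact_force: [1.2, 0.4, 0.7]
opening: 0.0173
grip_force: 0.0
```

Request:
{"fn": "step_arm", "kwargs": {"steps": [{"dx": 0.0,"dy": 0,"dz": -0.04,"spin": 0,"grip": 0.0},{"dx": 0.03,"dy": 0,"dz": -0.065,"spin": 0,"grip": 0.0},{"dx": 0.07,"dy": 0,"dz": -0.075,"spin": 0,"grip": 0.0},{"dx": 0.11,"dy": 0,"dz": -0.075,"spin": 0,"grip": 0.0},{"dx": 0.15,"dy": 0,"dz": -0.075,"spin": 0,"grip": 0.0}]}}

```text
t: 7.8
tcp_pos: [0.5653, -0.03, 0.3893]
tcp_rot: [0.001, 0.767, 0.642, 0.001]
contact_force: [0.5, 0.0, -0.6]
opening: 0.0003
grip_force: 0.0
```

Request:
{"fn": "step_arm", "kwargs": {"steps": [{"dx": 0.025,"dy": 0,"dz": 0,"spin": 0,"grip": 0.0},{"dx": 0.025,"dy": 0,"dz": 0,"spin": 0,"grip": 0.0},{"dx": 0.025,"dy": 0,"dz": 0,"spin": 0,"grip": 0.0},{"dx": 0.025,"dy": 0,"dz": 0,"spin": 0,"grip": 0.0},{"dx": 0.025,"dy": 0,"dz": 0,"spin": 0,"grip": 0.0}]}}

```text
t: 8.22
tcp_pos: [0.5692, -0.008, 0.3876]
tcp_rot: [0.0, 0.767, 0.642, -0.0]
contact_force: [1.0, 0.2, -0.5]
opening: 0.0004
grip_force: 0.0
```

Run:
```python
from h import *
plan([.581,.049,.35],79.8)
i,K,T=grab("wrist","w2")
```

```text
t 8.22 at [ 0.5692 -0.008   0.3876] yaw 79.9 F [ 1.   0.2 -0.5] | d [0.0582 0.0015 0.0376] spin 0.001 q6 0.14
```

View pics/w2.png

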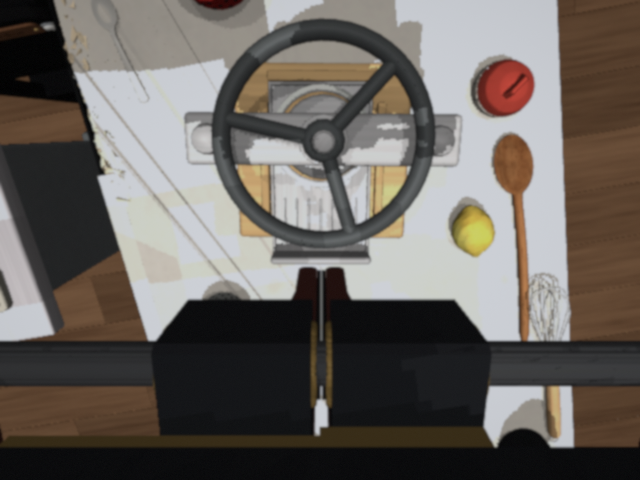

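The whole wheel shows in this view: the hub is near (323,140), and the spokes run to about (392,68), (230,118) and (350,230). The mould is centred under the plate and the tray is home.

```bash
cat > wheel.py <<'E'
from h import *
from scipy.optimize import least_squares
def wheel(n,box=(10,260,205,445)):
    d=np.load(f"pics/{n}.npz");K,T,i=d["K"],d["T"],d["img"].astype(int)
    m=((i.max(2)<105)&(i.max(2)-i.min(2)<25)).astype(np.uint8);z=np.zeros_like(m);a,b,c,e=box;z[a:b,c:e]=m[a:b,c:e]
    l,lab,st,ce=cv2.connectedComponentsWithStats(z);
    vv,uu=np.nonzero(z);W=np.array([ray(K,T,(u,v),.236)[:2] for u,v in zip(uu,vv)])
    c0=np.array([.581,.049])
    for _ in range(3):
        r=np.hypot(*(W-c0).T);R_=W[(r>.063)&(r<.087)]
        f=least_squares(lambda v:np.hypot(*(R_-v[:2]).T)-v[2],[*c0,.075],loss="soft_l1",f_scale=.004);c0=f.x[:2]
    r=np.hypot(*(W-c0).T);S=W[(r>.024)&(r<.060)]-c0
    th=np.degrees(np.arctan2(S[:,1],S[:,0]));h,_=np.histogram(th%120,60,(0,120));
    k=np.angle(np.exp(3j*np.radians(th)));p=np.radians(3*(h.argmax()*2+1))
    w=np.abs(np.angle(np.exp(1j*(k-p))))<np.radians(45)
    ang=np.degrees(np.angle(np.exp(1j*k[w]).mean()))/3
    print("centre",f.x.round(4),"spokes world",[round((ang+120*j+180)%360-180,1) for j in range(3)],"q mod 2.094 =",round(float(np.radians(79.8-ang)%(2*np.pi/3)),3))
if __name__=="__main__":
    import sys;wheel(sys.argv[1])
E
python3 wheel.py w2
```

```text
centre [0.5799 0.0465 0.0751] spokes world [np.float64(36.3), np.float64(156.3), np.float64(-83.7)] q mod 2.094 = 0.759
```

Run:
```python
from h import *
plan([.5462,.0226,.217],79.8)
r=.042
for k in range(12):
    a=3.90+k;print(k,[(round(r*(np.cos(a+.2*j)-np.cos(a)),4),round(r*(np.sin(a+.2*j)-np.sin(a)),4)) for j in range(1,6)])
```

```text
t 8.27 at [ 0.5693 -0.0082  0.3876] yaw 79.8 F [0.2 0.  0.3] | d [ 0.0263 -0.0282  0.1706] spin 0.0 q6 0.14
0 [(np.float64(0.0063), np.float64(-0.0055)), (np.float64(0.0137), np.float64(-0.0096)), (np.float64(0.0216), np.float64(-0.0122)), (np.float64(0.03), np.float64(-0.0131)), (np.float64(0.0383), np.float64(-0.0124))]
1 [(np.float64(0.008), np.float64(0.0024)), (np.float64(0.0155), np.float64(0.0063)), (np.float64(0.0219), np.float64(0.0116)), (np.float64(0.0272), np.float64(0.0181)), (np.float64(0.0311), np.float64(0.0256))]
2 [(np.float64(0.0023), np.float64(0.0081)), (np.float64(0.003), np.float64(0.0164)), (np.float64(0.0021), np.float64(0.0247)), (np.float64(-0.0006), np.float64(0.0327)), (np.float64(-0.0047), np.float64(0.04))]
3 [(np.float64(-0.0055), np.float64(0.0063)), (np.float64(-0.0122), np.float64(0.0114)), (np.float64(-0.0197), np.float64(0.0151)), (np.float64(-0.0278), np.float64(0.0172)), (np.float64(-0.0362), np.float64(0.0177))]
4 [(np.float64(-0.0083), np.float64(-0.0012)), (np.float64(-0.0162), np.float64(-0.0041)), (np.float64(-0.0234), np.float64(-0.0084)),
[... 905 characters left out ...]
(np.float64(0.0067), np.float64(0.0397))]
9 [(np.float64(-0.0035), np.float64(0.0076)), (np.float64(-0.0085), np.float64(0.0144)), (np.float64(-0.0147), np.float64(0.02)), (np.float64(-0.0219), np.float64(0.0243)), (np.float64(-0.0298), np.float64(0.0271))]
10 [(np.float64(-0.0083), np.float64(0.0011)), (np.float64(-0.0167), np.float64(0.0006)), (np.float64(-0.0248), np.float64(-0.0016)), (np.float64(-0.0323), np.float64(-0.0053)), (np.float64(-0.0389), np.float64(-0.0105))]
11 [(np.float64(-0.0055), np.float64(-0.0064)), (np.float64(-0.0095), np.float64(-0.0137)), (np.float64(-0.0121), np.float64(-0.0217)), (np.float64(-0.013), np.float64(-0.03)), (np.float64(-0.0122), np.float64(-0.0384))]
```

Request:
{"fn": "step_arm", "kwargs": {"steps": [{"dx": 0.013,"dy": -0.014,"dz": 0.02,"spin": 0,"grip": 0.0},{"dx": 0.026,"dy": -0.028,"dz": 0.05,"spin": 0,"grip": 0.0},{"dx": 0.026,"dy": -0.028,"dz": 0.07,"spin": 0,"grip": 0.0},{"dx": 0.026,"dy": -0.028,"dz": 0.09,"spin": 0,"grip": 0.0},{"dx": 0.026,"dy": -0.028,"dz": 0.105,"spin": 0,"grip": 0.0}]}}

```text
t: 8.68
tcp_pos: [0.5456, 0.0224, 0.2811]
tcp_rot: [-0.0, 0.767, 0.642, -0.001]
contact_force: [0.9, -0.4, 0.1]
opening: 0.0005
grip_force: 0.0
```

Run:
```python
from h import *
plan([.5462,.0226,.217],79.8)
```

```text
t 8.68 at [0.5456 0.0224 0.2811] yaw 79.8 F [ 0.9 -0.4  0.1] | d [0.0003 0.0007 0.0641] spin 0.001 q6 0.2
```

Request:
{"fn": "step_arm", "kwargs": {"steps": [{"dx": 0,"dy": 0,"dz": 0.015,"spin": 0,"grip": 0.0},{"dx": 0,"dy": 0,"dz": 0.03,"spin": 0,"grip": 0.0},{"dx": 0,"dy": 0,"dz": 0.045,"spin": 0,"grip": 0.0},{"dx": 0,"dy": 0,"dz": 0.062,"spin": 0,"grip": 0.0},{"dx": 0,"dy": 0,"dz": 0.062,"spin": 0,"grip": 0.0}]}}

```text
t: 9.1
tcp_pos: [0.5445, 0.0222, 0.2178]
tcp_rot: [-0.002, 0.767, 0.642, -0.002]
contact_force: [-0.6, -0.6, -0.8]
opening: 0.0008
grip_force: 0.0
```

Request:
{"fn": "step_arm", "kwargs": {"steps": [{"dx": 0.006,"dy": -0.0055,"dz": 0,"spin": 0,"grip": 0.0},{"dx": 0.0135,"dy": -0.0095,"dz": 0,"spin": 0,"grip": 0.0},{"dx": 0.0215,"dy": -0.012,"dz": 0,"spin": 0,"grip": 0.0},{"dx": 0.03,"dy": -0.013,"dz": 0,"spin": 0,"grip": 0.0},{"dx": 0.038,"dy": -0.0125,"dz": 0,"spin": 0,"grip": 0.0}]}}

```text
t: 9.52
tcp_pos: [0.5407, 0.0624, 0.2218]
tcp_rot: [0.001, 0.766, 0.643, -0.001]
contact_force: [-1.7, -8.6, 1.3]
opening: 0.0009
grip_force: 3.6
```

```bash
cat >> h.py <<'E'
def pol(c=(.580,.0475),yaw=79.8):
    s,T=tool();v=T[:2,3]-np.array(c);r=np.hypot(*v);psi=np.radians(yaw)-np.arctan2(v[1],v[0])
    F=s["contact_force"];t=np.array([v[1],-v[0]])/r
    print("t",round(float(s["t"]),2),"r",r.round(4),"psi",round(float(psi%(2*np.pi)),3),"z",T[2,3].round(4),"Ftan",(F[:2]@t).round(1),"Frad",(F[:2]@v/r).round(1),"Fz",F[2].round(1))
E
python3 -c "
from h import *
pol()"
```

```text
t 9.52 r 0.042 psi 4.898 z 0.2218 Ftan -8.7 Frad -1.5 Fz 1.3
```

Request:
{"fn": "step_arm", "kwargs": {"steps": [{"dx": 0.008,"dy": 0.0025,"dz": 0.002,"spin": 0,"grip": 0.0},{"dx": 0.0155,"dy": 0.0065,"dz": 0.003,"spin": 0,"grip": 0.0},{"dx": 0.022,"dy": 0.0115,"dz": 0.003,"spin": 0,"grip": 0.0},{"dx": 0.027,"dy": 0.018,"dz": 0.003,"spin": 0,"grip": 0.0},{"dx": 0.031,"dy": 0.0255,"dz": 0.003,"spin": 0,"grip": 0.0}]}}

```text
t: 9.93
tcp_pos: [0.5697, 0.0895, 0.2181]
tcp_rot: [-0.0, 0.766, 0.643, -0.002]
contact_force: [-6.6, -3.6, 1.7]
opening: 0.0004
grip_force: 2.9
```

Request:
{"fn": "step_arm", "kwargs": {"steps": [{"dx": 0.0025,"dy": 0.008,"dz": 0,"spin": 0,"grip": 0.0},{"dx": 0.003,"dy": 0.0165,"dz": 0,"spin": 0,"grip": 0.0},{"dx": 0.002,"dy": 0.0245,"dz": 0,"spin": 0,"grip": 0.0},{"dx": -0.0005,"dy": 0.0325,"dz": 0,"spin": 0,"grip": 0.0},{"dx": -0.0045,"dy": 0.04,"dz": 0,"spin": 0,"grip": 0.0}]}}

```text
t: 10.35
tcp_pos: [0.6072, 0.0796, 0.2174]
tcp_rot: [-0.003, 0.766, 0.642, -0.002]
contact_force: [-7.5, 4.5, -1.4]
opening: 0.0004
grip_force: 3.7
```

```bash
python3 -c "
from h import *
pol()"
```

```text
t 10.35 r 0.0421 psi 0.526 z 0.2174 Ftan -8.7 Frad -1.4 Fz -1.4
```

Request:
{"fn": "step_arm", "kwargs": {"steps": [{"dx": -0.0055,"dy": 0.0065,"dz": 0,"spin": 0,"grip": 0.0},{"dx": -0.012,"dy": 0.0115,"dz": 0,"spin": 0,"grip": 0.0},{"dx": -0.0195,"dy": 0.015,"dz": 0,"spin": 0,"grip": 0.0},{"dx": -0.028,"dy": 0.017,"dz": 0,"spin": 0,"grip": 0.0},{"dx": -0.036,"dy": 0.0175,"dz": 0,"spin": 0,"grip": 0.0}]}}

```text
t: 10.77
tcp_pos: [0.6208, 0.0423, 0.2183]
tcp_rot: [-0.002, 0.766, 0.642, 0.001]
contact_force: [0.6, 10.0, -2.0]
opening: 0.0006
grip_force: 4.2
```

Request:
{"fn": "step_arm", "kwargs": {"steps": [{"dx": -0.0085,"dy": -0.001,"dz": 0,"spin": 0,"grip": 0.0},{"dx": -0.016,"dy": -0.004,"dz": 0,"spin": 0,"grip": 0.0},{"dx": -0.0235,"dy": -0.0085,"dz": 0,"spin": 0,"grip": 0.0},{"dx": -0.0295,"dy": -0.014,"dz": 0,"spin": 0,"grip": 0.0},{"dx": -0.0345,"dy": -0.021,"dz": 0,"spin": 0,"grip": 0.0}]}}

```text
t: 11.18
tcp_pos: [0.5967, 0.0106, 0.2196]
tcp_rot: [0.001, 0.766, 0.642, 0.003]
contact_force: [6.5, 4.6, -0.3]
opening: 0.0003
grip_force: 3.1
```

Request:
{"fn": "step_arm", "kwargs": {"steps": [{"dx": -0.0035,"dy": -0.0075,"dz": 0,"spin": 0,"grip": 0.0},{"dx": -0.0055,"dy": -0.016,"dz": 0,"spin": 0,"grip": 0.0},{"dx": -0.0055,"dy": -0.024,"dz": 0,"spin": 0,"grip": 0.0},{"dx": -0.004,"dy": -0.0325,"dz": 0,"spin": 0,"grip": 0.0},{"dx": -0.001,"dy": -0.0405,"dz": 0,"spin": 0,"grip": 0.0}]}}

```text
t: 11.6
tcp_pos: [0.5578, 0.0152, 0.2202]
tcp_rot: [0.004, 0.766, 0.642, 0.004]
contact_force: [8.2, -4.6, -1.6]
opening: 0.0004
grip_force: 3.9
```

```bash
python3 -c "
from h import *
pol()"
```

```text
t 11.6 r 0.0392 psi 3.565 z 0.2202 Ftan -9.4 Frad -0.8 Fz -1.6
```

Request:
{"fn": "step_arm", "kwargs": {"steps": [{"dx": 0.004,"dy": -0.0075,"dz": 0.001,"spin": 0,"grip": 0.0},{"dx": 0.0095,"dy": -0.0135,"dz": 0.001,"spin": 0,"grip": 0.0},{"dx": 0.0165,"dy": -0.0185,"dz": 0.001,"spin": 0,"grip": 0.0},{"dx": 0.0245,"dy": -0.022,"dz": 0.001,"spin": 0,"grip": 0.0},{"dx": 0.0325,"dy": -0.0235,"dz": 0.001,"spin": 0,"grip": 0.0}]}}

```text
t: 12.02
tcp_pos: [0.538, 0.0504, 0.2185]
tcp_rot: [0.003, 0.766, 0.643, 0.001]
contact_force: [1.5, -10.8, 0.6]
opening: 0.0007
grip_force: 4.5
```

Request:
{"fn": "step_arm", "kwargs": {"steps": [{"dx": 0.0085,"dy": 0,"dz": 0,"spin": 0,"grip": 0.0},{"dx": 0.0165,"dy": 0.0015,"dz": 0,"spin": 0,"grip": 0.0},{"dx": 0.0245,"dy": 0.005,"dz": 0,"spin": 0,"grip": 0.0},{"dx": 0.031,"dy": 0.01,"dz": 0,"spin": 0,"grip": 0.0},{"dx": 0.037,"dy": 0.016,"dz": 0,"spin": 0,"grip": 0.0}]}}

```text
t: 12.43
tcp_pos: [0.5573, 0.0846, 0.2173]
tcp_rot: [-0.0, 0.766, 0.643, -0.002]
contact_force: [-6.8, -7.1, 1.4]
opening: 0.0006
grip_force: 3.7
```

```bash
python3 -c "
from h import *
pol()"
```

```text
t 12.43 r 0.0435 psi 5.555 z 0.2173 Ftan -9.5 Frad -2.5 Fz 1.4
```

Request:
{"fn": "step_arm", "kwargs": {"steps": [{"dx": 0.0045,"dy": 0.007,"dz": 0,"spin": 0,"grip": 0.0},{"dx": 0.0075,"dy": 0.015,"dz": 0,"spin": 0,"grip": 0.0},{"dx": 0.009,"dy": 0.023,"dz": 0,"spin": 0,"grip": 0.0},{"dx": 0.0085,"dy": 0.0315,"dz": 0,"spin": 0,"grip": 0.0},{"dx": 0.0065,"dy": 0.0395,"dz": 0,"spin": 0,"grip": 0.0}]}}

```text
t: 12.85
tcp_pos: [0.5949, 0.0857, 0.2162]
tcp_rot: [-0.003, 0.766, 0.642, -0.003]
contact_force: [-13.2, 3.5, 1.6]
opening: 0.0006
grip_force: 5.8
```

Request:
{"fn": "step_arm", "kwargs": {"steps": [{"dx": -0.0035,"dy": 0.0075,"dz": 0,"spin": 0,"grip": 0.0},{"dx": -0.0085,"dy": 0.0145,"dz": 0,"spin": 0,"grip": 0.0},{"dx": -0.0145,"dy": 0.02,"dz": 0,"spin": 0,"grip": 0.0},{"dx": -0.022,"dy": 0.0245,"dz": 0,"spin": 0,"grip": 0.0},{"dx": -0.03,"dy": 0.027,"dz": 0,"spin": 0,"grip": 0.0}]}}

```text
t: 13.27
tcp_pos: [0.6184, 0.054, 0.2164]
tcp_rot: [-0.003, 0.766, 0.642, 0.0]
contact_force: [-5.7, 17.5, -2.8]
opening: 0.0005
grip_force: 7.6
```

```bash
python3 -c "
from h import *
pol()"
```

```text
t 13.27 r 0.039 psi 1.226 z 0.2164 Ftan -18.2 Frad -2.7 Fz -2.8
```

Request:
{"fn": "step_arm", "kwargs": {"steps": [{"dx": 0.006,"dy": -0.002,"dz": 0,"spin": 0,"grip": 0.0},{"dx": 0.012,"dy": -0.004,"dz": 0,"spin": 0,"grip": 0.0},{"dx": 0.012,"dy": -0.004,"dz": -0.015,"spin": 0,"grip": 0.0},{"dx": 0.012,"dy": -0.004,"dz": -0.04,"spin": 0,"grip": 0.0},{"dx": 0.012,"dy": -0.004,"dz": -0.07,"spin": 0,"grip": 0.0}]}}

```text
t: 13.68
tcp_pos: [0.6175, 0.0635, 0.2867]
tcp_rot: [-0.001, 0.766, 0.643, -0.001]
contact_force: [-0.1, -0.3, -0.1]
opening: 0.0002
grip_force: 0.0
```

Request:
{"fn": "step_arm", "kwargs": {"steps": [{"dx": -0.01,"dy": -0.01,"dz": -0.03,"spin": 0,"grip": 0.0},{"dx": -0.03,"dy": -0.02,"dz": -0.06,"spin": 0,"grip": 0.0},{"dx": -0.05,"dy": -0.03,"dz": -0.09,"spin": 0,"grip": 0.0},{"dx": -0.08,"dy": -0.04,"dz": -0.1,"spin": 0,"grip": 0.0},{"dx": -0.085,"dy": -0.04,"dz": -0.1,"spin": 0,"grip": 0.0}]}}

```text
t: 14.1
tcp_pos: [0.5639, -0.016, 0.3916]
tcp_rot: [0.003, 0.767, 0.642, 0.002]
contact_force: [-0.1, 1.3, 0.6]
opening: 0.0002
grip_force: 0.0
```

Run:
```python
from h import *
from wheel import wheel
plan([.5585,-.168,.242],-10.2)
i,K,T=grab("wrist","w3");wheel("w3")
print(proj(K,T,[.58,.0475,.236]))
```

```text
t 14.1 at [ 0.5639 -0.016   0.3916] yaw 79.9 F [-0.1  1.3  0.6] | d [-0.1505  0.0202  0.1499] spin 1.572 q6 0.13
centre [0.5802 0.0466 0.0748] spokes world [np.float64(-21.7), np.float64(98.3), np.float64(-141.7)] q mod 2.094 = 1.771
[326.07511842 127.19293862]
```

Request:
{"fn": "step_arm", "kwargs": {"steps": [{"dx": -0.035,"dy": 0.004,"dz": 0,"spin": 0.1,"grip": 0.0},{"dx": -0.07,"dy": 0.008,"dz": 0,"spin": 0.2,"grip": 0.0},{"dx": -0.105,"dy": 0.012,"dz": 0,"spin": 0.3,"grip": 0.0},{"dx": -0.135,"dy": 0.016,"dz": 0.01,"spin": 0.41,"grip": 0.0},{"dx": -0.15,"dy": 0.02,"dz": 0.03,"spin": 0.52,"grip": 0.0}]}}

```text
t: 14.57
tcp_pos: [0.5589, -0.1675, 0.3581]
tcp_rot: [0.002, 0.907, 0.421, 0.001]
contact_force: [1.0, -0.4, 0.5]
opening: 0.001
grip_force: 0.0
```

Request:
{"fn": "step_arm", "kwargs": {"steps": [{"dx": 0,"dy": 0,"dz": 0.02,"spin": 0.12,"grip": 0.0},{"dx": 0,"dy": 0,"dz": 0.04,"spin": 0.24,"grip": 0.0},{"dx": 0,"dy": 0,"dz": 0.06,"spin": 0.36,"grip": 0.0},{"dx": 0,"dy": 0,"dz": 0.08,"spin": 0.48,"grip": 0.0},{"dx": 0,"dy": 0,"dz": 0.1,"spin": 0.6,"grip": 0.0}]}}

```text
t: 14.98
tcp_pos: [0.5579, -0.1642, 0.255]
tcp_rot: [-0.0, 0.991, 0.134, -0.0]
contact_force: [0.8, -0.6, 0.1]
opening: 0.0008
grip_force: 0.0
```

Request:
{"fn": "step_arm", "kwargs": {"steps": [{"dx": 0,"dy": 0,"dz": 0.02,"spin": 0.12,"grip": 0.0},{"dx": 0,"dy": 0,"dz": 0.02,"spin": 0.24,"grip": 0.0},{"dx": 0,"dy": 0,"dz": 0.02,"spin": 0.36,"grip": 0.0},{"dx": 0,"dy": 0,"dz": 0.02,"spin": 0.45,"grip": 0.0},{"dx": 0,"dy": 0,"dz": 0.02,"spin": 0.45,"grip": 0.0}]}}

```text
t: 15.4
tcp_pos: [0.5579, -0.1642, 0.2357]
tcp_rot: [-0.0, 0.996, -0.089, -0.001]
contact_force: [-0.2, 0.9, 0.2]
opening: 0.0004
grip_force: 0.0
```

Run:
```python
from h import *
plan([.5585,-.168,.242],-10.2)
i,K,T=grab("wrist","w4")
p=proj(K,T,[.58,.0475,.125]);print(p,T[:3,3].round(3))
u,v=map(int,p);u0=max(0,u-60);v0=max(0,v-70)
print(u0,v0);cv2.imwrite("pics/w4c.png",cv2.resize(i[v0:v0+100,u0:u0+130,::-1],None,fx=6,fy=6,interpolation=cv2.INTER_CUBIC))
```

```text
t 15.4 at [ 0.5579 -0.1642  0.2357] yaw -10.2 F [-0.2  0.9  0.2] | d [ 0.0012  0.0037 -0.0063] spin 0.0 q6 1.44
[  7.7267108  251.32518614] [ 0.622 -0.177  0.398]
0 181
```

View pics/w4c.png

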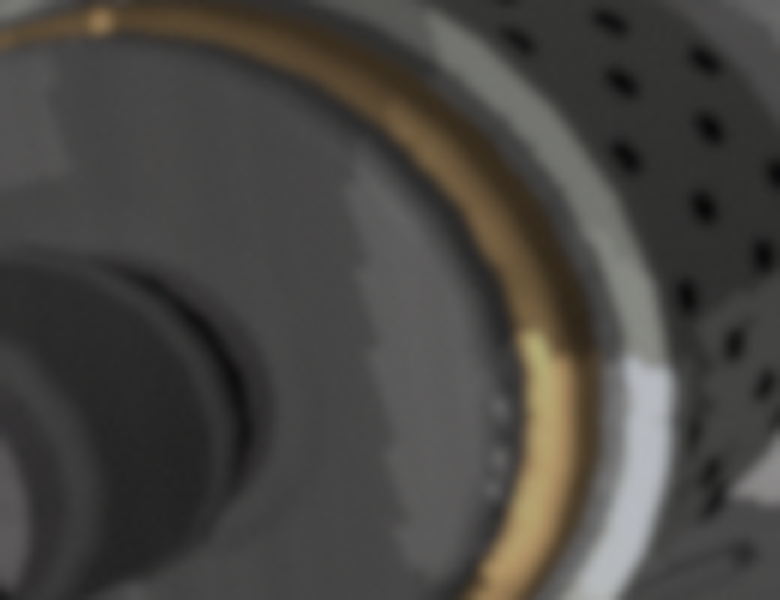

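The crop shows the plate bearing on the wooden follower. The cup's lower rim is at about (230,400) in the crop, with a black strip right next to it at about (245,400) and grey sleeve outside that. I'll put numbers on it.

Run:
```python
from h import *
d=np.load("pics/w4.npz");K,T,i=d["K"],d["T"],d["img"]
g=i.astype(int).sum(2)//3
for v in(240,244,248,252):print(v,g[v,28:52].tolist())
th=np.linspace(0,2*np.pi,721)
def edge(r,z,v):
    P=np.array([proj(K,T,[.580+r*np.cos(t),.047+r*np.sin(t),z]) for t in th]);k=abs(P[:,1]-v)<.6;return P[k,0].max().round(1)
for v in(244,248):
    for q in(10.15,12.24,14.3):print(v,"q",q,"rim",edge(.0205,.147-.002*q,v))
    print("band top,bot",edge(.0175,.123,v),edge(.0175,.117,v),"sleeve at plate",edge(.017,.110,v),"plate edge .110",edge(.042,.110,v),edge(.042,.102,v))
```

```text
240 [41, 45, 49, 53, 52, 48, 41, 31, 21, 21, 32, 42, 48, 50, 52, 58, 65, 70, 70, 70, 70, 69, 68, 68]
244 [39, 40, 41, 43, 48, 53, 51, 46, 38, 27, 18, 16, 29, 41, 46, 49, 54, 62, 68, 70, 69, 69, 68, 67]
248 [38, 38, 38, 39, 40, 44, 50, 51, 48, 41, 31, 22, 21, 33, 43, 46, 49, 55, 64, 68, 70, 69, 69, 67]
252 [37, 37, 37, 36, 37, 38, 42, 47, 50, 48, 41, 32, 23, 25, 37, 46, 50, 58, 65, 69, 69, 70, 68, 67]
244 q 10.15 rim 34.6
244 q 12.24 rim 39.3
244 q 14.3 rim 43.7
band top,bot 34.3 40.8 sleeve at plate 47.2 plate edge .110 82.1 88.5
248 q 10.15 rim 36.1
248 q 12.24 rim 40.5
248 q 14.3 rim 44.7
band top,bot 35.6 41.8 sleeve at plate 47.6 plate edge .110 82.6 88.7
```

Request:
{"fn": "step_arm", "kwargs": {"steps": [{"dx": 0,"dy": 0,"dz": -0.02,"spin": 0,"grip": 0.0},{"dx": 0,"dy": -0.02,"dz": -0.04,"spin": 0,"grip": 0.0},{"dx": 0,"dy": -0.055,"dz": -0.06,"spin": 0,"grip": 0.0},{"dx": 0,"dy": -0.09,"dz": -0.07,"spin": 0,"grip": 0.0},{"dx": 0,"dy": -0.11,"dz": -0.07,"spin": 0,"grip": 0.0}]}}

```text
t: 15.87
tcp_pos: [0.5786, -0.0541, 0.3095]
tcp_rot: [-0.0, 0.996, -0.085, 0.002]
contact_force: [0.1, 0.2, -0.3]
opening: 0.0001
grip_force: 0.0
```

Request:
{"fn": "step_arm", "kwargs": {"steps": [{"dx": 0,"dy": 0,"dz": 0,"spin": 0,"grip": 0.0},{"dx": 0,"dy": 0,"dz": 0,"spin": 0,"grip": 0.0},{"dx": 0,"dy": 0,"dz": 0,"spin": 0,"grip": 0.0},{"dx": 0,"dy": 0,"dz": 0,"spin": 0,"grip": 0.0},{"dx": 0,"dy": 0,"dz": 0,"spin": 0,"grip": 0.0}]}}

```text
t: 16.28
tcp_pos: [0.5764, -0.0581, 0.3062]
tcp_rot: [0.0, 0.996, -0.088, -0.0]
contact_force: [-0.1, -0.0, -1.2]
opening: 0.0005
grip_force: 0.0
```

Run:
```python
from h import *
i,K,T=grab("wrist","w5");print(T[:3,3])
for z in(.236,.2547,.2505):print(z,proj(K,T,[.5801,.0468,z]).round(1))
a=i[100:340,0:280,::-1]
d=np.load("pics/w3.npz");K3,T3,i3=d["K"],d["T"],d["img"]
for z in(.236,.2547,.2505):print("w3",z,proj(K3,T3,[.5801,.0468,z]).round(1))
b=i3[90:170,280:370,::-1]
o=np.zeros((600,800,3),np.uint8);o[:600,:]=0
A=cv2.resize(a,None,fx=2,fy=2,interpolation=cv2.INTER_CUBIC);o[:480,:560]=A
B=cv2.resize(b,(236,210),interpolation=cv2.INTER_CUBIC);o[:210,562:798]=B
cv2.imwrite("pics/w5c.png",o)
```

```text
[ 0.64100822 -0.07071721  0.46878278]
0.236 [141.7 269.5]
0.2547 [127.4 280.8]
0.2505 [130.8 278.1]
w3 0.236 [326.4 128.1]
w3 0.2547 [326.9 128.1]
w3 0.2505 [326.8 128.1]
```

View pics/w5c.png

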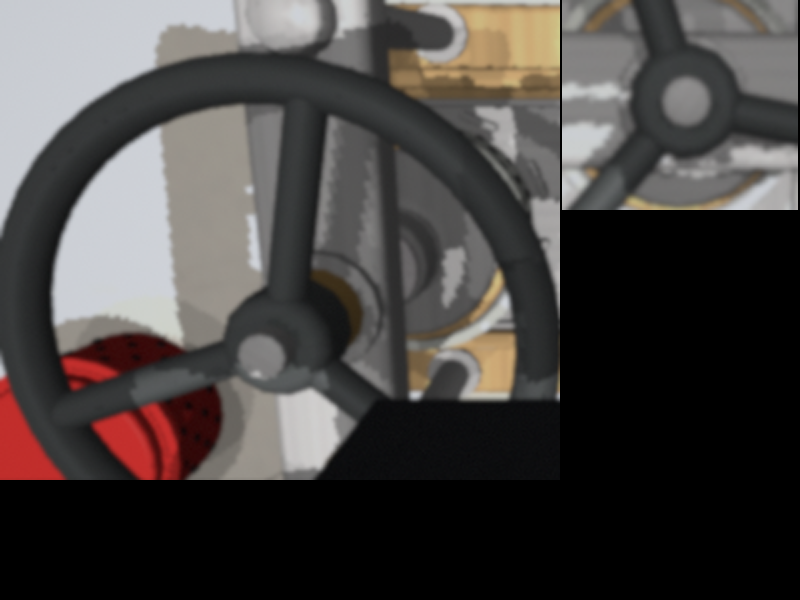

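The spindle's top is at about (130.5,277.5) in the full w5 image, which fits q=12.24 (130.8,278.1) better than q=10.15 (127.4,280.8). I'll check for a calibration shift using the wheel rim.

Run:
```python
from wheel import *
wheel("w5",(115,300,0,262))
d=np.load("pics/w5.npz");K,T,i=d["K"],d["T"],d["img"]
g=i.astype(int).sum(2)//3;m=np.zeros(g.shape,np.uint8);m[262:294,114:148]=(g[262:294,114:148]>85)
n,l,s,c=cv2.connectedComponentsWithStats(m);k=l[277,130];print(s[k],c[k])
for cc in((.5801,.0468),):
  for z in(.245,.2485,.2505,.2526,.2547):print(z,ray(K,T,c[k],z).round(4))
```

```text
centre [0.5828 0.0475 0.0734] spokes world [np.float64(-21.3), np.float64(98.7), np.float64(-141.3)] q mod 2.094 = 1.765
[114 267  34  27 627] [130.4354067  281.94417863]
0.245 [0.5764 0.0506 0.245 ]
0.2485 [0.5774 0.0487 0.2485]
0.2505 [0.578  0.0476 0.2505]
0.2526 [0.5786 0.0465 0.2526]
0.2547 [0.5792 0.0454 0.2547]
```

Run:
```python
from wheel import *
d=np.load("pics/w5.npz");K,T,i=d["K"],d["T"],d["img"]
g=i.astype(int).sum(2)//3
print(g[277,108:150].tolist());print(g[262:294,130].tolist())
# rim outer edges -> fixed-radius circle fit
m=((i.max(2)<105)&(i.max(2).astype(int)-i.min(2)<25))
W=[]
for v in range(115,300):
    for u in range(0,275):
        if m[v,u]: W.append(ray(K,T,(u,v),.236)[:2])
W=np.array(W)
for c0 in([.5801,.0468],):
  for _ in range(4):
    r=np.hypot(*(W-c0).T);a=np.degrees(np.arctan2(*(W-c0).T[::-1]));k=(r>.066)&(r<.084)
    f=least_squares(lambda v:np.hypot(*(W[k]-v).T)-.075,c0,loss="soft_l1",f_scale=.004);c0=f.x
  print(c0.round(4),proj(K,T,[*c0,.236]).round(1))
```

```text
[54, 53, 54, 54, 53, 52, 52, 54, 55, 59, 74, 99, 116, 123, 124, 125, 124, 124, 126, 126, 126, 128, 128, 129, 130, 130, 130, 130, 130, 130, 130, 128, 121, 105, 81, 58, 47, 45, 45, 47, 53, 57]
[56, 56, 57, 59, 71, 93, 116, 127, 129, 129, 128, 128, 129, 129, 129, 128, 127, 126, 126, 125, 125, 126, 127, 134, 145, 150, 142, 121, 101, 91, 87, 86]
[0.5806 0.0472] [140.7 268.8]
```

q = 12.24 is confirmed, so the rim is at about the band's top edge (6 to 7.5 mm of compression). I'll wind about 1.75 rad more.

Run:
```python
from h import *
r=.042;a=1.244;c=np.array([.5803,.0470])
tx=np.array([.984,-.177]);ty=np.array([-.177,-.984])
plan([*(c+r*np.cos(a)*tx+r*np.sin(a)*ty),.218],-10.2)
for a,st in((1.244,.2),(2.244,.2),(3.244,.04)):print([(round(float(r*(np.cos(a+st*j)-np.cos(a))),4),round(float(r*(np.sin(a+st*j)-np.sin(a))),4)) for j in range(1,6)])
```

```text
t 16.33 at [ 0.5765 -0.0581  0.3063] yaw -10.1 F [-0.1  0.9  0.4] | d [-0.0012 -0.0643  0.0883] spin 0.002 q6 1.63
[(-0.0082, 0.0019), (-0.0166, 0.0021), (-0.0248, 0.0007), (-0.0326, -0.0024), (-0.0397, -0.0069)]
[(-0.006, -0.0059), (-0.0107, -0.0128), (-0.014, -0.0205), (-0.0156, -0.0287), (-0.0156, -0.0371)]
[(0.0002, -0.0017), (0.0005, -0.0033), (0.0008, -0.005), (0.0012, -0.0066), (0.0017, -0.0082)]
```

Request:
{"fn": "step_arm", "kwargs": {"steps": [{"dx": -0.001,"dy": -0.02,"dz": 0,"spin": 0,"grip": 0.0},{"dx": -0.001,"dy": -0.045,"dz": 0,"spin": 0,"grip": 0.0},{"dx": -0.001,"dy": -0.064,"dz": 0.005,"spin": 0,"grip": 0.0},{"dx": -0.001,"dy": -0.064,"dz": 0.02,"spin": 0,"grip": 0.0},{"dx": -0.001,"dy": -0.064,"dz": 0.035,"spin": 0,"grip": 0.0}]}}

```text
t: 16.75
tcp_pos: [0.5876, 0.0064, 0.2718]
tcp_rot: [-0.0, 0.996, -0.087, 0.001]
contact_force: [-0.6, -0.3, -0.6]
opening: 0.0003
grip_force: 0.0
```

Request:
{"fn": "step_arm", "kwargs": {"steps": [{"dx": 0,"dy": 0,"dz": 0.015,"spin": 0,"grip": 0.0},{"dx": 0,"dy": 0,"dz": 0.03,"spin": 0,"grip": 0.0},{"dx": 0,"dy": 0,"dz": 0.045,"spin": 0,"grip": 0.0},{"dx": 0,"dy": 0,"dz": 0.054,"spin": 0,"grip": 0.0},{"dx": 0,"dy": 0,"dz": 0.054,"spin": 0,"grip": 0.0}]}}

```text
t: 17.17
tcp_pos: [0.5856, 0.0055, 0.2155]
tcp_rot: [0.0, 0.996, -0.088, -0.002]
contact_force: [-1.3, 0.1, 0.3]
opening: 0.0006
grip_force: 0.0
```

```bash
python3 -c "
from h import *
pol((.5803,.047),-10.2)"
```

```text
t 17.17 r 0.0418 psi 1.265 z 0.2155 Ftan 1.3 Frad -0.3 Fz 0.3
```

Request:
{"fn": "step_arm", "kwargs": {"steps": [{"dx": -0.008,"dy": 0.002,"dz": -0.001,"spin": 0,"grip": 0.0},{"dx": -0.0165,"dy": 0.002,"dz": -0.001,"spin": 0,"grip": 0.0},{"dx": -0.025,"dy": 0.0005,"dz": -0.001,"spin": 0,"grip": 0.0},{"dx": -0.0325,"dy": -0.0025,"dz": -0.001,"spin": 0,"grip": 0.0},{"dx": -0.0395,"dy": -0.007,"dz": -0.001,"spin": 0,"grip": 0.0}]}}

```text
t: 17.58
tcp_pos: [0.552, 0.0187, 0.2207]
tcp_rot: [0.001, 0.996, -0.087, 0.005]
contact_force: [10.6, -6.8, -2.3]
opening: 0.0006
grip_force: 5.2
```

Request:
{"fn": "step_arm", "kwargs": {"steps": [{"dx": -0.006,"dy": -0.006,"dz": 0,"spin": 0,"grip": 0.0},{"dx": -0.0105,"dy": -0.013,"dz": 0,"spin": 0,"grip": 0.0},{"dx": -0.014,"dy": -0.0205,"dz": 0,"spin": 0,"grip": 0.0},{"dx": -0.0155,"dy": -0.0285,"dz": 0,"spin": 0,"grip": 0.0},{"dx": -0.0155,"dy": -0.037,"dz": 0,"spin": 0,"grip": 0.0}]}}

```text
t: 18.0
tcp_pos: [0.5406, 0.0561, 0.2203]
tcp_rot: [0.003, 0.996, -0.087, 0.002]
contact_force: [-0.3, -17.9, 1.5]
opening: 0.0007
grip_force: 7.2
```

Request:
{"fn": "step_arm", "kwargs": {"steps": [{"dx": 0,"dy": -0.0015,"dz": 0,"spin": 0,"grip": 0.0},{"dx": 0.0005,"dy": -0.0035,"dz": 0,"spin": 0,"grip": 0.0},{"dx": 0.001,"dy": -0.005,"dz": 0,"spin": 0,"grip": 0.0},{"dx": 0.001,"dy": -0.0065,"dz": 0,"spin": 0,"grip": 0.0},{"dx": 0.0015,"dy": -0.008,"dz": 0,"spin": 0,"grip": 0.0}]}}

```text
t: 18.42
tcp_pos: [0.5415, 0.064, 0.2195]
tcp_rot: [0.002, 0.996, -0.087, -0.001]
contact_force: [-4.6, -14.6, 4.2]
opening: 0.0005
grip_force: 6.5
```

```bash
python3 -c "
from h import *
pol((.5803,.047),-10.2)"
```

```text
t 18.42 r 0.0423 psi 3.377 z 0.2195 Ftan -15.2 Frad -1.7 Fz 4.2
```

Request:
{"fn": "step_arm", "kwargs": {"steps": [{"dx": -0.001,"dy": 0.006,"dz": 0,"spin": 0,"grip": 0.0},{"dx": -0.002,"dy": 0.012,"dz": 0,"spin": 0,"grip": 0.0},{"dx": -0.002,"dy": 0.012,"dz": -0.015,"spin": 0,"grip": 0.0},{"dx": -0.002,"dy": 0.012,"dz": -0.04,"spin": 0,"grip": 0.0},{"dx": -0.002,"dy": 0.012,"dz": -0.075,"spin": 0,"grip": 0.0}]}}

```text
t: 18.83
tcp_pos: [0.5371, 0.055, 0.2927]
tcp_rot: [0.0, 0.996, -0.088, -0.002]
contact_force: [0.7, 1.0, 0.3]
opening: 0.0002
grip_force: 0.0
```

```bash
python3 -c "
from h import *
plan([.5765,-.0581,.3063],-10.2);plan([.5579,-.155,.2357],-10.2)"
```

```text
t 18.83 at [0.5371 0.055  0.2927] yaw -10.0 F [0.7 1.  0.3] | d [ 0.0584  0.1045 -0.0138] spin 0.003 q6 1.83
t 18.83 at [0.5371 0.055  0.2927] yaw -10.0 F [0.7 1.  0.3] | d [0.0573 0.2031 0.0569] spin 0.003 q6 1.83
```

Request:
{"fn": "step_arm", "kwargs": {"steps": [{"dx": 0.01,"dy": 0.02,"dz": -0.014,"spin": 0,"grip": 0.0},{"dx": 0.025,"dy": 0.045,"dz": -0.014,"spin": 0,"grip": 0.0},{"dx": 0.045,"dy": 0.08,"dz": -0.014,"spin": 0,"grip": 0.0},{"dx": 0.058,"dy": 0.105,"dz": -0.014,"spin": 0,"grip": 0.0},{"dx": 0.058,"dy": 0.105,"dz": -0.014,"spin": 0,"grip": 0.0}]}}

```text
t: 19.25
tcp_pos: [0.5791, -0.0623, 0.3084]
tcp_rot: [0.001, 0.996, -0.089, 0.001]
contact_force: [0.3, 0.2, -0.1]
opening: 0.0004
grip_force: 0.0
```

Request:
{"fn": "step_arm", "kwargs": {"steps": [{"dx": 0,"dy": 0,"dz": 0,"spin": 0,"grip": 0.0},{"dx": 0,"dy": 0,"dz": 0,"spin": 0,"grip": 0.0},{"dx": 0,"dy": 0,"dz": 0,"spin": 0,"grip": 0.0},{"dx": 0,"dy": 0,"dz": 0,"spin": 0,"grip": 0.0},{"dx": 0,"dy": 0,"dz": 0,"spin": 0,"grip": 0.0}]}}

```text
t: 19.67
tcp_pos: [0.5779, -0.0573, 0.3078]
tcp_rot: [-0.0, 0.996, -0.087, 0.0]
contact_force: [0.7, 0.2, 0.3]
opening: 0.0006
grip_force: 0.0
```

Run:
```python
from wheel import *
grab("wrist","w6");wheel("w6",(115,300,0,262))
plan([.5606,-.149,.2357],-10.2)
```

```text
centre [0.5842 0.0478 0.0726] spokes world [np.float64(9.1), np.float64(129.1), np.float64(-110.9)] q mod 2.094 = 1.234
t 19.72 at [ 0.5779 -0.0574  0.3078] yaw -10.0 F [-0.3  0.8  0.9] | d [-0.0012  0.0932  0.072 ] spin 0.004 q6 1.63
```

Request:
{"fn": "step_arm", "kwargs": {"steps": [{"dx": 0,"dy": 0.03,"dz": 0,"spin": 0,"grip": 0.0},{"dx": -0.001,"dy": 0.065,"dz": 0.01,"spin": 0,"grip": 0.0},{"dx": -0.001,"dy": 0.093,"dz": 0.03,"spin": 0,"grip": 0.0},{"dx": -0.001,"dy": 0.093,"dz": 0.055,"spin": 0,"grip": 0.0},{"dx": -0.001,"dy": 0.093,"dz": 0.072,"spin": 0,"grip": 0.0}]}}

```text
t: 20.13
tcp_pos: [0.56, -0.1507, 0.2341]
tcp_rot: [-0.0, 0.996, -0.088, -0.0]
contact_force: [0.1, 0.5, -0.1]
opening: 0.0003
grip_force: 0.0
```

Request:
{"fn": "step_arm", "kwargs": {"steps": [{"dx": 0,"dy": 0,"dz": 0,"spin": 0,"grip": 0.0},{"dx": 0,"dy": 0,"dz": 0,"spin": 0,"grip": 0.0},{"dx": 0,"dy": 0,"dz": 0,"spin": 0,"grip": 0.0},{"dx": 0,"dy": 0,"dz": 0,"spin": 0,"grip": 0.0},{"dx": 0,"dy": 0,"dz": 0,"spin": 0,"grip": 0.0}]}}

```text
t: 20.55
tcp_pos: [0.5617, -0.1495, 0.2371]
tcp_rot: [0.0, 0.996, -0.087, 0.001]
contact_force: [0.5, -0.0, -0.4]
opening: 0.0005
grip_force: 0.0
```

Run:
```python
from h import *
i,K,T=grab("wrist","w7");print(T[:3,3].round(3))
p=proj(K,T,[.58,.047,.12]);u,v=map(int,p);print(p)
u0=max(0,u-60);v0=max(0,v-70);print(u0,v0)
cv2.imwrite("pics/w7c.png",cv2.resize(i[v0:v0+100,u0:u0+130,::-1],None,fx=6,fy=6,interpolation=cv2.INTER_CUBIC))
g=i.astype(int).sum(2)//3
for r in(-8,-4,0,4):print(v+r,u,g[v+r,u+14:u+54].tolist())
```

```text
[ 0.626 -0.162  0.4  ]
[ 36.58205076 249.97426287]
0 179
241 36 [42, 41, 41, 41, 40, 41, 44, 49, 54, 53, 48, 44, 45, 48, 52, 57, 64, 69, 71, 72, 72, 70, 69, 69, 70, 70, 71, 71, 71, 71, 71, 73, 76, 83, 90, 92, 92, 92, 92, 93]
245 36 [41, 40, 39, 39, 39, 39, 40, 41, 45, 50, 52, 51, 45, 42, 45, 49, 53, 60, 68, 71, 72, 71, 69, 69, 69, 69, 70, 71, 71, 71, 71, 72, 72, 75, 81, 88, 91, 92, 92, 92]
249 36 [41, 39, 39, 38, 38, 39, 38, 38, 39, 41, 48, 52, 51, 46, 43, 43, 48, 55, 64, 69, 71, 71, 70, 69, 69, 68, 69, 70, 71, 71, 71, 71, 72, 73, 73, 78, 85, 90, 92, 92]
253 36 [39, 38, 39, 38, 38, 37, 36, 37, 37, 38, 41, 47, 50, 49, 44, 44, 50, 57, 65, 70, 70, 70, 70, 68, 68, 68, 70, 71, 72, 73, 72, 73, 72, 72, 73, 73, 76, 83, 89, 91]
```

View pics/w7c.png

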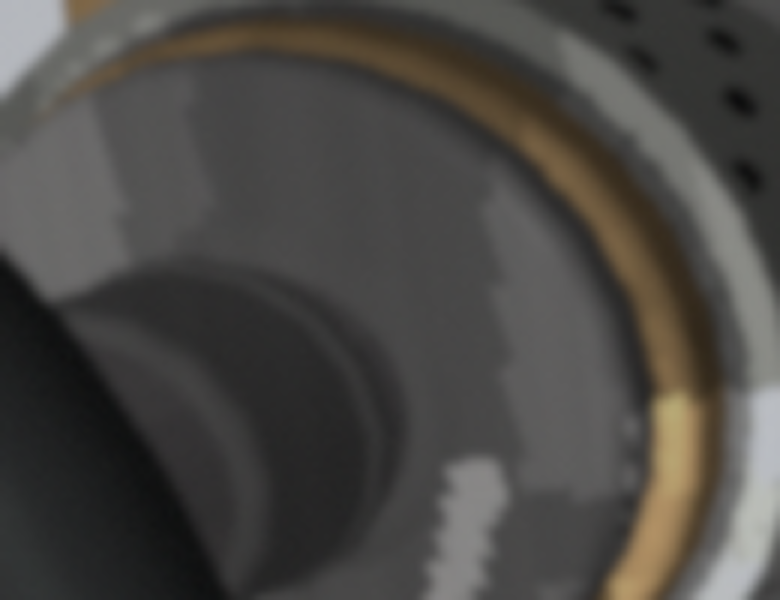

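Run:
```python
from h import *
th=np.linspace(0,2*np.pi,2881)
for n,v in(("w4",248),("w4",244),("w7",245),("w7",249)):
    d=np.load(f"pics/{n}.npz");K,T=d["K"],d["T"]
    def edge(r,z):
        P=np.array([proj(K,T,[.580+r*np.cos(t),.047+r*np.sin(t),z]) for t in th]);k=np.abs(P[:,1]-v)<.3;return P[k,0].max()
    zp=.110;s=edge(.017,zp)
    print(n,v,"junction",s.round(1),"plate edge",edge(.042,.110).round(1),"bandbottom-to-junction",(s-edge(.0175,zp+.007)).round(1),{c:round(float(s-edge(.0205,zp+.020-c/1000)),1) for c in(5,6,7,8,9,10,11,12,13,14)})
```

```text
w4 248 junction 47.6 plate edge 82.5 bandbottom-to-junction 5.9 {5: 9.8, 6: 8.7, 7: 7.6, 8: 6.6, 9: 5.6, 10: 4.6, 11: 3.6, 12: 2.6, 13: 1.6, 14: 0.6}
w4 244 junction 47.1 plate edge 82.0 bandbottom-to-junction 6.4 {5: 10.7, 6: 9.6, 7: 8.5, 8: 7.4, 9: 6.3, 10: 5.2, 11: 4.1, 12: 3.1, 13: 2.0, 14: 1.0}
w7 245 junction 69.2 plate edge 103.9 bandbottom-to-junction 5.8 {5: 9.4, 6: 8.4, 7: 7.3, 8: 6.3, 9: 5.3, 10: 4.3, 11: 3.4, 12: 2.4, 13: 1.4, 14: 0.5}
w7 249 junction 69.6 plate edge 104.4 bandbottom-to-junction 5.3 {5: 8.5, 6: 7.5, 7: 6.5, 8: 5.6, 9: 4.6, 10: 3.7, 11: 2.8, 12: 1.9, 13: 1.0, 14: 0.1}
```

The crop shows the plate flat on the follower, with the cup rim down over the band. The rim-to-plate gap of about 4 px gives roughly 10 mm of compression, and the wheel angle (13.80 rad) gives 10.6 mm, so the rim is near the middle of the band. The gripper is clear of everything.

```bash
python3 -c "
from workcell import robot
print(robot.job_done())"
```

```text
the job is handed in; nothing more can be done
None
```

I handed the job in at about 20.6 s. The tray is home against its stop and the plate bears on the upright mould. The spring is set to about 10 mm by camera and wheel angle, near the middle of the band, though the cup's overhang hid the band itself in the last view. The robot is clear of the press. I touched no bystanders, but took no final picture of the worktop to check them.

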